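# Half a dose of syrup from the pantry pump

## Robot

A 6-joint arm with a two-finger parallel gripper is mounted at the origin on the work surface. World frame = base frame: x ahead of the robot, y to its left, z up, the work surface at z = 0. Lengths are in m, angles in rad, forces in N, time in s.
With the tool pointing down it reaches from about 0.25 to 0.725 m from the base axis. Payload 4 kg.
Tool frame: the origin (TCP) lies at the very end of the fingers, on their centre line; the grasp point (between the pads) lies 19 mm behind it; z points along the fingers, y is the line along which they close (so a half turn about z gives the same grasp; the last joint's range is limited). The gripper opens to 85 mm and grips with 20 to 120 N. Pads are 22 mm wide; open, the fingers measure 114 mm over their backs; the gripper's body (76 mm by 85 mm) begins 54 mm behind the grasp point. The pads swing forward as they close: fully open they stand 13 mm farther back than shut.
Start: joints at [1.128, 0.241, 0.005, 1.335, 0, 1.571], TCP at [0.214, 0.452, 0.231] pointing down, gripper open.
Joint ranges: [-2.72, 2.72], [-1.05, 1.87], [-1.09, 1.28], [-1.99, 2.15], [-1.42, 1.44], [-3.14, 3.14]. Speed limits (rad/s): [2.79, 2.79, 3.14, 3.14, 3.14, 3.14].

## Interface

Orientations are given as a unit quaternion [x, y, z, w].
In Python, from workcell import monitor, viewer, job gives the robot as it stands.
- The arm moves only by the tool arm_command, never from a script. Its argument "increments" is a list of rows, each an object of numbers: "dx", "dy", "dz": the shift along the tool's x, y, z in cm; "wx", "wy", "wz": the turn, a rotation vector about the tool's x, y, z in rad; "grip": the finger opening in cm, from 0 to 8.54. In form: [{"dx": .., "dy": .., "dz": .., "wx": .., "wy": .., "wz": .., "grip": ..}, ...]. A call has 1 to 10 rows; each row is the pose to reach, as a shift and turn from the pose commanded when the call began, along the tool's axes at that moment; what a row does not reach only later rows make up. A row lasts 1/10 s, in which the tool goes at most 50 mm and 8.59 degrees, less where a joint would pass 70% of its speed; a pose out of reach is approached as far as the arm can. A call with a gripper value outside its range is refused whole. The fingers move at their own pace and stop on an object; the grip force is fixed at half the most. Time passes only in rows, so rows that repeat a pose let the fingers close. It gives the time, the measured TCP pose, the force, the opening and the grip force at its end, in the units of the state.
- monitor.get_obs(): the state, without advancing time (a new reading comes with each control period).
- viewer.camera(name): name is "scene" or "top"; returns (picture, depth): 420x560x3 uint8, red, green, blue; 420x560 float32, m along the optical axis (not along the pixel's ray), 0 where there is no reading.
- viewer.get_calibration(name): a dict with "fovy" (degrees; the focal length in pixels is half the picture's height over the tangent of half this angle, whatever the lens; pixels are square), "cx", "cy" (the principal point, pixels), "view" (4x4, takes a point from world to camera coordinates). Camera axes: x right, y up, looking along -z (the intrinsics and any distortion apply to the point x, -y, -z); pixel columns grow to the right and rows downward; lengths in m; the calibration is good to about 2 mm. A picture is of the moment at which its call begins. get_calibration takes no time and is no camera call.
- job.job_done(): hands the job in; it is judged then, once.
The state is a dict: "clock": time; "joint_pos": joint angles; "joint_vel": joint speeds; "tau": joint torques, N m; "eef_pos": TCP position; "tool_rot": TCP orientation; "ft_force": force on the tool from outside, world axes, zero at the start; "ft_torque": the same for the moment, N m; "grip_width": finger opening in m; "grasp_force": force on a finger pad.
Only numpy, scipy, OpenCV 4.12 (cv2) and the standard library are available. Lean on these libraries where they do the work, as an engineer would, in place of code of your own. Each camera call takes 0.05 s, during which the arm holds its last target. There are 200 camera calls.

## Task

Put half a dose of syrup in the white mug: slide the orange half-dose clip fully home around the stem of the syrup pump, lying flat on the black collar under the pump head, and stand the mug upright on the worktop with the spout over the middle of its mouth. With both in place, press the pump head down until it stops on the clip, then let it come all the way back up, leaving the clip on the stem and the mug under the spout. Do not work the pump while the mug is not under the spout or push it down further than the clip allows, and leave everything else where it stands, including the thicker grey clip.

Things in the scene. Friction and masses are not known exactly. Their poses are not given: they have to be found in the camera images.
- dispenser: Syrup dispenser fixed to the worktop: wooden caddy (x -49 to +147, y +-47, 40 mm high) with an amber glass jar (74 mm diameter; steel lid 68 mm, its top at 138 mm) carrying the pump, and at x = +96 mm a glass jar with black lid (74 mm diameter, 125 mm high). Origin on the worktop under the pump stem's axis; +y is where the spout points, +z up. All rigid but the pump head.
- collar (a point): Centre of the flat top of the black collar (48 mm diameter, 8 mm high), on the stem's axis, 146 mm above the worktop; fixed, axes as the dispenser's. The white stem (12 mm diameter) rises from here; with the pump up, a 26 mm gap lies between collar top and the flat underside of the head (34 mm diameter, 38 mm at its top).
- pump_top (a point): Centre of the flat black top (38 mm diameter) of the pump head, 46 mm above the collar (192 mm above the worktop) when up; moves down with the head. Axes as the dispenser's.
- spout (a point): Centre of the downward outlet of the black spout (10 mm thick tube), 100 mm along the dispenser's +y from the stem axis, 155 mm above the worktop when the pump is up; moves down with the head.
- pump (a joint): Downward travel of the pump head in m: 0 up at rest, 0.024 fully down. A spring pushes it back up: about 3 N at the start, 6.5 N at 14 mm, 9 N at 24 mm. With the half-dose clip in place the head meets the clip and stops at 0.014.
- half_clip: Orange half-dose clip, 20 g: flat fork 12 mm thick, 36 mm wide, with a 16 mm slot open to +x (tines to x = +19 mm, closed end at x = -8 mm) and a finger tab behind. Origin on its underside, in the slot where the stem axis lies when home; it can go 2 mm further, until the closed end meets the stem. Home, its underside lies on the collar and it stays there when released.
- clip_tab (a point): Centre of the orange clip's upright finger tab, 43 mm behind the clip's origin (x = -43 mm), 17 mm above its underside; axes as the clip's. The tab is 9 mm thick (y), 28 mm long (x), 34 mm high from the underside, to be pinched from above across its thickness.
- small_clip: Grey clip for a smaller dose, same shape and axes but 18 mm thick. Not wanted; leave it.
- mug: White ceramic mug, 80 mm outer diameter, 95 mm high, wall 4 mm, about 0.24 kg. Origin at the centre of its underside; the handle points to +y and reaches 72 mm from the axis.
- mug_handle (a point): Grip point in the mug's handle: 58 mm from the mug's axis along its +y, 60 mm above its underside; axes as the mug's. The handle is an upright flat-sided loop, 12 mm thick (x), from 20 to 80 mm high, reaching from the wall (40 mm) to 72 mm out. Pinch it from above across its thickness.
- spoon: Spoon lying on the worktop near the robot; bystander.
- tin_green: Food tin with green band, 72 mm diameter, 104 mm high; bystander. Origin at the centre of its underside.
- tin_red: Food tin with red band, 72 mm diameter, 104 mm high; bystander. Origin at the centre of its underside.
- pickle_jar: Green glass jar with brass lid, 74 mm diameter, 125 mm high; bystander. Origin at the centre of its underside.
- sugar_bowl: Terracotta bowl, 90 mm diameter, 45 mm high; bystander. Origin at the centre of its underside.

How it is judged:
By the outcome, as a careful person would: the job done as asked, in the order asked, and still so for the second after the job is handed in, with the robot touching nothing.
It also fails if it takes over 67 s, if anything falls off the work surface, if the arm or the gripper's body presses on something with over 40 N, if the wrist force passes 120 N, or if a joint passes its speed limit or range.

## Working session

There is one attempt and no reset: what is moved stays moved. The work goes in short steps, Python scripts to look and compute and a tool call to move; the robot and the scene stay as the last step left them, time stands still between calls to the robot, and variables do not carry over. Pictures are saved under pics/ and viewed, at most 10 in all, crops included, and the job is handed in when it is done.

Besides the shell and the picture viewer there is one more tool, called by a JSON object that holds its "api" and its "payload". arm_command: Moves the arm, as the interface text tells. Its arguments: {"type":"object","properties":{"increments":{"type":"array","items":{"type":"object","properties":{"dx":{"type":"number"},"dy":{"type":"number"},"dz":{"type":"number"},"wx":{"type":"number"},"wy":{"type":"number"},"wz":{"type":"number"},"grip":{"type":"number"}}}}},"required":["increments"]}

```bash
mkdir -p pics; ls
cat > h.py <<'E'
import numpy as np, cv2
from workcell import monitor, viewer, job
def cap(n,tag):
    im,d=viewer.camera(n); cv2.imwrite(f'pics/{tag}.png',im[:,:,::-1]); np.savez(f'pics/{tag}.npz',im=im,d=d); return im,d
def world(n,d):
    c=viewer.get_calibration(n); f=210/np.tan(np.radians(c['fovy'])/2)
    v,u=np.mgrid[:420,:560]; P=np.stack([(u-c['cx'])/f*d,-(v-c['cy'])/f*d,-d,np.ones_like(d)],-1)
    W=P@np.linalg.inv(c['view']).T; return np.where(d[...,None]>0,W[...,:3],np.nan)
E
python3 - <<'E'
from h import *
for n in('scene','top'):
    cap(n,n+'0'); print({k:(v if k!='view' else np.round(v,3).tolist()) for k,v in viewer.get_calibration(n).items()})
print(monitor.get_obs())
E
```

```text
pics
{'fovy': 46.85422694941802, 'cx': 279.7300582331937, 'cy': 206.51265061961794, 'view': [[0.799, 0.6, 0.021, -0.492], [-0.393, 0.495, 0.775, 0.104], [0.455, -0.628, 0.632, -1.387], [0.0, 0.0, 0.0, 1.0]]}
{'fovy': 49.951808306685464, 'cx': 283.2686778503553, 'cy': 205.29309290559772, 'view': [[0.011, -1.0, -0.006, 0.034], [0.981, 0.01, 0.191, -0.576], [-0.191, -0.008, 0.981, -1.187], [0.0, 0.0, 0.0, 1.0]]}
{'clock': 0.1, 'joint_pos': array([ 1.12802769e+00,  2.41369468e-01,  3.90381882e-03,  1.33518933e+00,
       -7.65158050e-06,  1.57079676e+00]), 'joint_vel': array([-0.00120241, -0.00262649,  0.00260582, -0.00137536,  0.00026353,
       -0.00039399]), 'tau': array([-1.55931502e-03, -3.73137617e+01,  2.53009611e+01,  1.08688461e-02,
       -1.45346949e-04,  1.05575359e-05]), 'eef_pos': array([0.21399221, 0.45129573, 0.23050319]), 'tool_rot': array([ 2.19580481e-01,  9.75593947e-01, -9.07484570e-04, -2.00328951e-04]), 'ft_force': array([ 0.4206962 ,  0.03380305, -1.02889168]), 'ft_torque': array([-0.0368602 ,  0.02978262, -0.03335351]), 'grasp_force': 0.0, 'grip_width': 0.08542595932306285}
```

View pics/scene0.png

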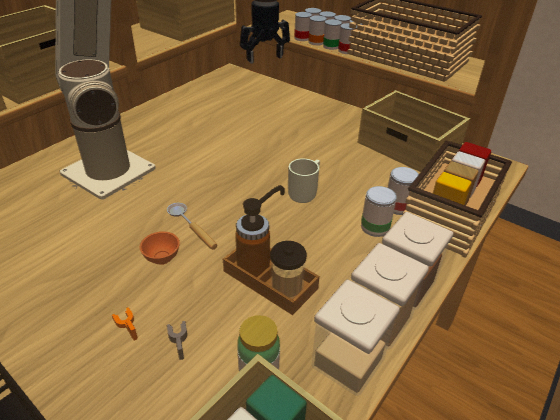

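View pics/top0.png

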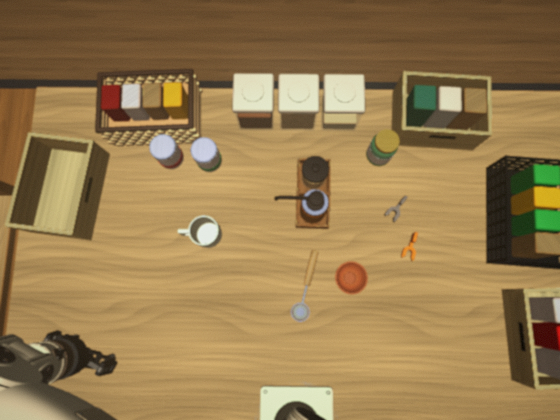

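The scene view shows the pump at about (253,205), the mug at (303,180), the orange clip at (124,320) with its tines toward the robot, and the grey clip at (177,335). The top view shows the pump head at (315,202) with the spout end at (278,198), the mug at (204,231) with its handle to the left, and the orange clip at (411,246).

```bash
cat > m.py <<'E'
from h import *
import sys
def load(t): z=np.load(f'pics/{t}.npz'); return z['im'],z['d']
for n in('top','scene'):
    im,d=load(n+'0'); W=world(n,d); hsv=cv2.cvtColor(im,cv2.COLOR_RGB2HSV)
    print(n,'table z', np.nanmedian(W[290:330,180:260,2]) if n=='top' else np.nanmedian(W[120:150,180:230,2]))
    def rep(name,m):
        P=W[m]; P=P[np.isfinite(P).all(1)]
        if len(P)<5: print(name,len(P)); return P
        r=cv2.minAreaRect(P[:,:2].astype(np.float32)*1000)
        print(name,len(P),'mean',P.mean(0).round(4),'rect',np.round(r[0],1),np.round(r[1],1),round(r[2],1),'zmax',P[:,2].max().round(4)); return P
    H,S,V=[hsv[...,i].astype(int) for i in range(3)]
    box=np.zeros(d.shape,bool)
    if n=='top': box[225:270,395:425]=1
    else: box[300:345,105:150]=1
    o=box&(H<16)&(S>200)&(V>150)
    P=rep('clip',o); hi=o&(W[...,2]>.022); rep('clip tab',hi); rep('clip low',o&(W[...,2]<.016))
    # mug rim
    box[:]=0
    if n=='top': box[205:255,170:230]=1
    else: box[150:210,280:330]=1
    m=box&(S<60)&(W[...,2]>.02); rep('mug',m); rep('mug rim',m&(W[...,2]>.087)&(W[...,2]<.105))
    rep('handle',m&(W[...,2]>.06)&(W[...,2]<.086)); 
    box[:]=0
    if n=='top': box[180:230,260:335]=1
    else: box[180:260,230:295]=1
    rep('pumptop',box&(W[...,2]>.183)&(V<70)); rep('spout+head',box&(W[...,2]>.15)&(V<90)); rep('lid',box&(W[...,2]>.13)&(W[...,2]<.142))
    if n=='top':
        for y in np.arange(190,215,2): print(y,(W[y,268:336:3,2]*1000).round())
        print('tab');
        for y in range(230,264,2): print(y,(W[y,398:424:2,2]*1000).round(), ''.join('o' if q else '.' for q in o[y,398:424]))
    else: print([ (W[y,x]*1000).round().tolist() for x,y in((252,203),(282,190),(278,192),(265,197))])
E
python3 m.py
```

```text
top table z -0.001023555616654459
clip 39 mean [ 0.4763 -0.318   0.0194] rect [ 470.4 -319.4] [26.7 66.1] 59.6 zmax 0.0373
clip tab 16 mean [ 0.4949 -0.3224  0.0324] rect [ 493.9 -322.3] [ 5.  23.3] 69.9 zmax 0.0373
clip low 22 mean [ 0.4634 -0.3149  0.0101] rect [ 464.2 -308.8] [36.2 30.5] 0.2 zmax 0.0154
mug 267 mean [0.4991 0.2635 0.0843] rect [504.4 259.7] [100.3  79.1] 58.5 zmax 0.0999
mug rim 159 mean [0.4996 0.2515 0.0929] rect [498.8 250.3] [78.5 77.9] 47.4 zmax 0.0999
handle 84 mean [0.4981 0.2843 0.0791] rect [503.4 260.5] [100.6  75.6] 59.0 zmax 0.0859
pumptop 145 mean [ 0.569  -0.0297  0.1896] rect [562.   -3.4] [ 32.5 107.5] 7.5 zmax 0.1956
spout+head 276 mean [ 0.569  -0.0208  0.1878] rect [ 5.628e+02 -5.000e-01] [ 35.1 117.8] 7.5 zmax 0.1956
lid 249 mean [ 0.5626 -0.0424  0.1366] rect [569.  -42.6] [66. 67.] 75.0 zmax 0.142
190 [  5.  -1.  -3.  -1.   0.  -5.  -2.   0.  -4.  -1.  36.   6.   5.   8.
   7. 134. 134. 137.   4.   9.  42.  -4.   0.]
192 [ -3.  -3.  -3.  -1.   1.  -1.  -2.  -5.   4.   4.  38.  37.  34. 137.
 135. 192. 191. 192. 138.  37.  39.   2.   1.]
194 [
[... 3022 characters left out ...]
n [ 0.4569 -0.3147  0.0111] rect [ 459.4 -314.7] [38.  41.2] 66.7 zmax 0.0151
mug 102 mean [0.5014 0.2578 0.0899] rect [496.6 258.8] [ 76.2 100.7] 31.7 zmax 0.0963
mug rim 85 mean [0.5031 0.2502 0.0933] rect [502.3 250.6] [77.  79.1] 14.2 zmax 0.0963
handle 15 mean [0.4961 0.2996 0.0763] rect [484.9 279.8] [88.6  9.5] 61.7 zmax 0.0837
pumptop 266 mean [ 0.5745 -0.028   0.189 ] rect [568.5  -7.7] [ 34.3 109.2] 7.3 zmax 0.1945
spout+head 387 mean [ 0.5753 -0.025   0.1852] rect [566.8  -3.5] [ 38.1 117.9] 6.2 zmax 0.1945
lid 332 mean [ 0.5809 -0.0543  0.1364] rect [573.7 -45.2] [67.5 64.7] 41.2 zmax 0.1419
[[572.0, -42.0, 192.0], [577.0, 53.0, 171.0], [443.0, 221.0, -0.0], [573.0, -2.0, 183.0]]
```

```bash
cat >> h.py <<'E'
def cast(n,uv,z):
    c=viewer.get_calibration(n); f=210/np.tan(np.radians(c['fovy'])/2); V=np.linalg.inv(c['view'])
    uv=np.asarray(uv,float).reshape(-1,2); r=np.c_[(uv[:,0]-c['cx'])/f,-(uv[:,1]-c['cy'])/f,-np.ones(len(uv))]@V[:3,:3].T
    o=V[:3,3]; return (o+r*((z-o[2])/r[:,2])[:,None])[:,:2]*1000
def proj(n,p):
    c=viewer.get_calibration(n); f=210/np.tan(np.radians(c['fovy'])/2); q=c['view']@np.r_[p,1]
    return np.array([c['cx']+f*q[0]/-q[2],c['cy']-f*q[1]/-q[2]])
def pix(m): v,u=np.nonzero(m); return np.c_[u,v]
E
cat > m2.py <<'E'
from h import *
from scipy.optimize import least_squares
def load(t): z=np.load(f'pics/{t}.npz'); return z['im'],z['d']
def circ(P,r): return least_squares(lambda c:np.hypot(*(P-c).T)-r,P.mean(0),loss='soft_l1',f_scale=2).x
def ang(P):
    c=P.mean(0); _,_,v=np.linalg.svd(P-c); return c,np.degrees(np.arctan2(v[0,1],v[0,0]))
for n in('top','scene'):
    im,d=load(n+'0'); W=world(n,d)*1000; hsv=cv2.cvtColor(im,cv2.COLOR_RGB2HSV); H,S,V=[hsv[...,i].astype(int) for i in range(3)]
    x,y,z=np.moveaxis(W,-1,0)
    # pump top disc and spout
    near=(np.hypot(x-570,y+43)<24)&(z>180)&(V<110); p=cast(n,pix(near),.192)
    r=cv2.minEnclosingCircle(p.astype(np.float32)); print(n,'disc',p.mean(0).round(1),np.round(r[0],1),round(r[1],1))
    sp=(abs(x-570)<25)&(y>-15)&(y<70)&(z>150)&(z<200); a=sp&(z>178)&(y<40)
    c,t=ang(cast(n,pix(a),.184)); print(' spout dir',c.round(1),t, 'tip y',np.nanmax(y[sp]),'z at tip',z[sp&(y>48)].round()) 
    lid=(abs(x-572)<45)&(abs(y+44)<45)&(abs(z-138)<5); 
    # dispenser jar black lid
    jl=(abs(x-668)<60)&(abs(y+45)<50)&(abs(z-125)<8)&(V<90); q=cast(n,pix(jl),.125); r=cv2.minEnclosingCircle(q.astype(np.float32)); print(' blacklid',q.mean(0).round(1),np.round(r[0],1),round(r[1],1))
    m=(abs(x-500)<60)&(abs(y-265)<75)&(S<90)
    rim=m&(abs(z-95)<7); P=cast(n,pix(rim),.095); rr=cv2.minEnclosingCircle(P.astype(np.float32))
    print(' mug fit',circ(P[np.hypot(*(P-[500,250]).T)<46],38).round(1),np.round(rr[0],1),round(rr[1],1))
    h=m&(y>293)&(z>65)&(z<90); hp=cast(n,pix(h),.08); print(' handle',len(hp),hp.mean(0).round(1),hp.min(0).round(1),hp.max(0).round(1))
    cl=(abs(x-475)<60)&(abs(y+320)<40)&(H<17)&(S>170)&(V>110)
    tb=cl&(z>25); P=cast(n,pix(tb),.034); c,t=ang(P); print(' tab',len(P),c.round(1),round(t,1),cv2.minAreaRect(P.astype(np.float32)))
    lo=cl&(z>3)&(z<20); P=cast(n,pix(lo),.012); P=P.astype(np.float32); print(' fork',P.mean(0).round(1),cv2.minAreaRect(P)); c,t=ang(cast(n,pix(cl),.02)); print(' whole axis',t)
E
python3 m2.py
python3 - <<'E'
import cv2
a=cv2.imread('pics/scene0.png');b=cv2.imread('pics/top0.png')
t=lambda i,x,y:cv2.resize(i[y:y+60,x:x+80],(400,300),interpolation=cv2.INTER_NEAREST)
import numpy as np
cv2.imwrite('pics/c0.png',np.vstack([np.hstack([t(a,95,295),t(a,225,185)]),np.hstack([t(b,375,215),t(b,260,175)])]))
E
```

```text
top disc [568.4 -41.5] [568.5 -39.7] 20.5
 spout dir [570.3  12.6] -89.78981883334188 tip y 59.83991737886867 z at tip [172. 177. 182. 183. 176. 179. 182. 184. 183. 176. 177. 177. 179. 182.
 170. 171. 174. 179. 180. 164. 165. 163.]
 blacklid [663.6 -44.1] [657.7 -43.4] 31.7
 mug fit [498.7 250. ] [498.9 250.4] 40.0
 handle 53 [498. 307.] [492.5 293.3] [503.5 320.7]
 tab 34 [ 494.6 -323.8] 159.9 ((495.3030700683594, -323.9371032714844), (9.42010498046875, 26.788143157958984), 69.45551300048828)
 fork [ 460.7 -313.6] ((470.7154541015625, -318.07958984375), (36.45613098144531, 69.98978424072266), 68.43846130371094)
 whole axis 159.19417127806713
scene disc [575.6 -48. ] [576.5 -48.5] 24.2
 spout dir [573.9  12. ] -88.56353016991048 tip y 56.962769074243916 z at tip [184. 184. 184. 179. 179. 179. 174. 176. 173. 170. 171. 171. 172. 166.
 167. 167. 165. 164. 165. 165. 163. 160. 161. 163. 163. 156. 161. 158.]
 blacklid [670.2 -50. ] [671.1 -50.4] 13.6
 mug fit [504.  246.2] [503.7 245.3] 43.6
 handle 16 [506.2 309.4] [497.5 297.5] [517.1 317.5]
 tab 62 [ 500.1 -327.8] -15.2 ((501.0310363769531, -328.46563720703125), (9.96776008605957, 31.981496810913086), 73.06770324707031)
 fork [ 462.  -317.2] ((478.3099670410156, -322.8922424316406), (36.48390197753906, 80.96068572998047), 69.68102264404297)
 whole axis -13.522476254178937
```

View pics/c0.png

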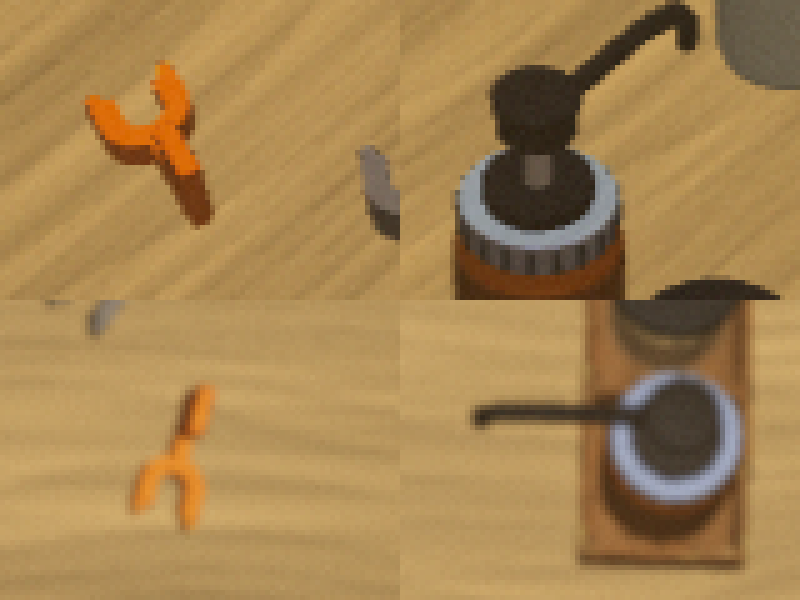

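The crops show the clip with its tines toward the robot (tab end at the top in the top view), and the stem and collar free and visible. I'll move the mug first.

```bash
cat > go.py <<'E'
# usage: go.py x y z az_of_tool_y(deg)   (mm, tool pointing down)
import sys; from h import *; from scipy.spatial.transform import Rotation as R
o=monitor.get_obs(); q=R.from_quat(o['tool_rot']); t=np.array(list(map(float,sys.argv[1:4])))
d=q.inv().apply(t/10-o['eef_pos']*100); a=np.radians(float(sys.argv[4])); Y=np.array([np.cos(a),np.sin(a),0]); Z=np.array([0,0,-1.])
T=R.from_matrix(np.c_[np.cross(Y,Z),Y,Z]); w=(q.inv()*T).as_rotvec()
print('d cm',d.round(2),'w',w.round(3),'n',np.linalg.norm(d)/5,np.linalg.norm(w)/.15,'| now',(o['eef_pos']*1000).round(1),'t',round(o['clock'],2),'F',o['ft_force'].round(1),'j6',o['joint_pos'][5].round(2),'az',np.degrees(np.arctan2(*q.as_matrix()[1::-1,1])).round(1),'gw',o['grip_width'].round(4))
E
python3 go.py 500 309 170 0
```

```text
Traceback (most recent call last):
  File "go.py", line 6, in <module>
    print('d cm',d.round(2),'w',w.round(3),'n',np.linalg.norm(d)/5,np.linalg.norm(w)/.15,'| now',(o['eef_pos']*1000).round(1),'t',round(o['clock'],2),'F',o['ft_force'].round(1),'j6',o['joint_pos'][5].round(2),'az',np.degrees(np.arctan2(*q.as_matrix()[1::-1,1])).round(1),'gw',o['grip_width'].round(4))
                                                                                                                                                                                                                                                                                    ^^^^^^^^^^^^^^^^^^^^^
AttributeError: 'float' object has no attribute 'round'
```

```bash
sed -i "s/o\['grip_width'\].round(4)/round(float(o['grip_width']),4)/" go.py; python3 go.py 500 309 170 0
```

```text
d cm [-31.94  -0.59   6.05] w [-2.000e-03  1.000e-03  1.128e+00] n 6.502589249349986 7.520190842972521 | now [214.  451.3 230.5] t 0.1 F [ 0.4  0.  -1. ] j6 1.57 az 64.6 gw 0.0854
```

{"api": "arm_command", "payload": {"increments": [{"dx": -3,"dy": 0,"dz": 0,"wz": 0.14,"grip": 5},{"dx": -7,"dz": 0.5,"wz": 0.28,"grip": 5},{"dx": -11,"dz": 1,"wz": 0.42,"grip": 5},{"dx": -15,"dy": -0.2,"dz": 2,"wz": 0.56,"grip": 5},{"dx": -19,"dy": -0.3,"dz": 3,"wz": 0.7,"grip": 5},{"dx": -23,"dy": -0.4,"dz": 4,"wz": 0.84,"grip": 5},{"dx": -27,"dy": -0.5,"dz": 5,"wz": 0.98,"grip": 5},{"dx": -30,"dy": -0.6,"dz": 6,"wz": 1.128,"grip": 5},{"dx": -31.9,"dy": -0.6,"dz": 6,"wz": 1.128,"grip": 5},{"dx": -31.9,"dy": -0.6,"dz": 6,"wz": 1.128,"grip": 5}]}}

```text
validation failed for argument at $.in...
```

```bash
python3 go.py 500 309 44 0
python3 - <<'E'
from h import *
o=monitor.get_obs(); p=o['eef_pos']
for n in('top','scene'):
    cap(n,n+'1'); print(n,proj(n,p),proj(n,[.5,.309,.08]),proj(n,[.5005,.2503,.095]))
a=cv2.imread('pics/scene1.png');b=cv2.imread('pics/top1.png')
t=lambda i,x,y:cv2.resize(i[y:y+120,x:x+80],(400,600))
cv2.imwrite('pics/c1.png',np.hstack([t(a,265,90),t(b,150,160)]))
E
```

```text
d cm [-31.94  -0.57  18.65] w [-2.000e-03  1.000e-03  1.128e+00] n 7.398161178417948 7.520190842972521 | now [214.  451.3 230.5] t 0.1 F [ 0.4  0.  -1. ] j6 1.57 az 64.6 gw 0.0854
top [ 96.38535172 347.60021328] [182.28598745 230.23273039] [203.18701198 229.49388325]
scene [264.45500601  63.20564687] [315.05920626 160.86697868] [303.05372659 165.98387379]
```

View pics/c1.png

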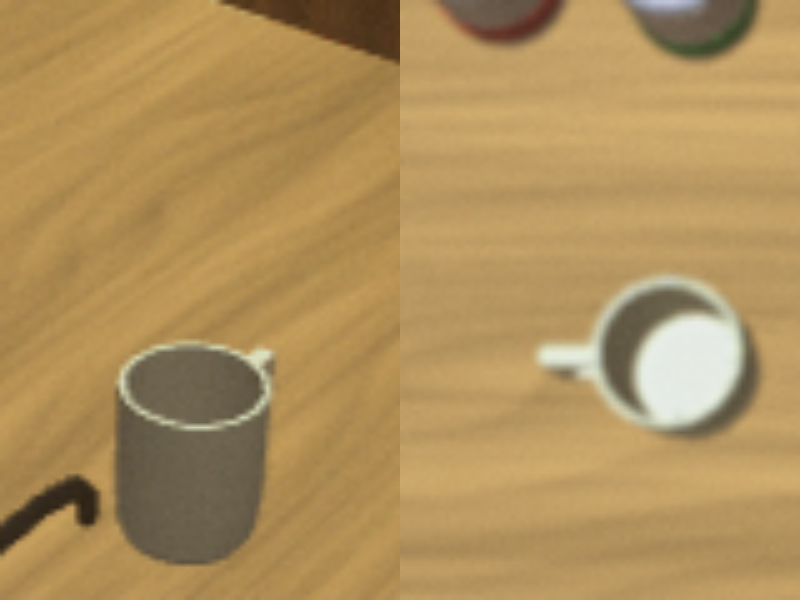

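The crop shows the mug rim centred at (304,167) in the scene view and (204,231) in the top view, within about 1.5 px of my fused estimate. The arm didn't move: the call was refused, so I'm resending with every field filled in.

{"api": "arm_command", "payload": {"increments": [{"dx": -3,"dy": 0,"dz": 0,"wx": 0,"wy": 0,"wz": 0.14,"grip": 5},{"dx": -7,"dy": 0,"dz": 0.5,"wx": 0,"wy": 0,"wz": 0.28,"grip": 5},{"dx": -11,"dy": 0,"dz": 1,"wx": 0,"wy": 0,"wz": 0.42,"grip": 5},{"dx": -15,"dy": -0.2,"dz": 2,"wx": 0,"wy": 0,"wz": 0.56,"grip": 5},{"dx": -19,"dy": -0.3,"dz": 3,"wx": 0,"wy": 0,"wz": 0.7,"grip": 5},{"dx": -23,"dy": -0.4,"dz": 4,"wx": 0,"wy": 0,"wz": 0.84,"grip": 5},{"dx": -27,"dy": -0.5,"dz": 5,"wx": 0,"wy": 0,"wz": 0.98,"grip": 5},{"dx": -30,"dy": -0.6,"dz": 6,"wx": 0,"wy": 0,"wz": 1.128,"grip": 5},{"dx": -31.9,"dy": -0.6,"dz": 6,"wx": 0,"wy": 0,"wz": 1.128,"grip": 5},{"dx": -31.9,"dy": -0.6,"dz": 6,"wx": 0,"wy": 0,"wz": 1.128,"grip": 5}]}}

```text
clock: 1.2
eef_pos: [0.5017, 0.308, 0.1701]
tool_rot: [0.708, 0.706, -0.001, 0.0]
ft_force: [-1.4, -0.5, 0.2]
grip_width: 0.05
grasp_force: 0.0
```

```bash
python3 go.py 500 309 44 0
```

```text
d cm [ 0.12 -0.17 12.61] w [-0.001  0.001 -0.004] n 2.5231728109341187 0.02545774826781456 | now [501.7 308.  170.1] t 1.2 F [-1.4 -0.5  0.2] j6 2.13 az -0.2 gw 0.05
```

{"api": "arm_command", "payload": {"increments": [{"dx": 0.1,"dy": -0.1,"dz": 3,"wx": 0,"wy": 0,"wz": 0,"grip": 5},{"dx": 0.1,"dy": -0.1,"dz": 6,"wx": 0,"wy": 0,"wz": 0,"grip": 5},{"dx": 0.1,"dy": -0.1,"dz": 9,"wx": 0,"wy": 0,"wz": 0,"grip": 5},{"dx": 0.1,"dy": -0.1,"dz": 11,"wx": 0,"wy": 0,"wz": 0,"grip": 5},{"dx": 0.1,"dy": -0.1,"dz": 12.6,"wx": 0,"wy": 0,"wz": 0,"grip": 5},{"dx": 0.1,"dy": -0.1,"dz": 12.6,"wx": 0,"wy": 0,"wz": 0,"grip": 0.6},{"dx": 0.1,"dy": -0.1,"dz": 12.6,"wx": 0,"wy": 0,"wz": 0,"grip": 0.6},{"dx": 0.1,"dy": -0.1,"dz": 12.6,"wx": 0,"wy": 0,"wz": 0,"grip": 0.6},{"dx": 0.1,"dy": -0.1,"dz": 12.6,"wx": 0,"wy": 0,"wz": 0,"grip": 0.6},{"dx": 0.1,"dy": -0.1,"dz": 12.6,"wx": 0,"wy": 0,"wz": 0,"grip": 0.6}]}}

```text
clock: 2.2
eef_pos: [0.4995, 0.3116, 0.0466]
tool_rot: [0.707, 0.707, 0.001, -0.0]
ft_force: [-0.5, 1.3, 1.9]
grip_width: 0.0111
grasp_force: 59.7
```

```bash
python3 go.py 572 115 70 0
```

```text
d cm [-19.65   7.25  -2.37] w [ 0.002 -0.002  0.   ] n 4.216094524154928 0.01792548466096135 | now [499.5 311.6  46.6] t 2.2 F [-0.5  1.3  1.9] j6 2.13 az 0.0 gw 0.0111
```

{"api": "arm_command", "payload": {"increments": [{"dx": 0,"dy": 0,"dz": -0.5,"wx": 0,"wy": 0,"wz": 0,"grip": 0.6},{"dx": 0,"dy": 0,"dz": -1.5,"wx": 0,"wy": 0,"wz": 0,"grip": 0.6},{"dx": 0,"dy": 0,"dz": -2,"wx": 0,"wy": 0,"wz": 0,"grip": 0.6},{"dx": 0,"dy": 0,"dz": -2,"wx": 0,"wy": 0,"wz": 0,"grip": 0.6},{"dx": 0,"dy": 0,"dz": -2,"wx": 0,"wy": 0,"wz": 0,"grip": 0.6}]}}

```text
clock: 2.7
eef_pos: [0.499, 0.3107, 0.0656]
tool_rot: [0.707, 0.707, 0.0, 0.0]
ft_force: [-0.4, 0.1, -2.8]
grip_width: 0.0112
grasp_force: 59.2
```

```bash
cat > mug.py <<'E'
from h import *; import sys
from scipy.optimize import least_squares
tag=sys.argv[1]; g=np.array(list(map(float,sys.argv[2:5])))   # expected mug centre, rim z (mm)
o=monitor.get_obs(); print('eef',(o['eef_pos']*1000).round(1),'gw',o['grip_width'],'F',o['ft_force'].round(1))
for n in('top','scene'):
    im,d=cap(n,n+tag); W=world(n,d)*1000; x,y,z=np.moveaxis(W,-1,0); S=cv2.cvtColor(im,cv2.COLOR_RGB2HSV)[...,1]
    ring=(np.hypot(x-g[0],y-g[1])<52)&(z>g[2]-12)&(z<g[2]+12)&(S<90)
    A=np.c_[x[ring],y[ring],np.ones(ring.sum())]; k,*_=np.linalg.lstsq(A,z[ring],rcond=None)
    P=cast(n,pix(ring),g[2]/1000)
    c=least_squares(lambda c:np.hypot(*(P-c[:2]).T)-38,list(g[:2]),loss='soft_l1').x
    print(n,ring.sum(),'rim z',np.median(z[ring]).round(1),'tilt deg',np.degrees(k[:2]).round(1),'centre',c.round(1))
E
python3 mug.py 2 500 252 115; python3 go.py 572 115 70 0
```

```text
eef [499.  310.7  65.6] gw 0.01115639493905188 F [-0.4  0.1 -2.8]
top 187 rim z 112.1 tilt deg [ 0.5 -0.2] centre [497.6 248.8]
scene 249 rim z 109.5 tilt deg [-0.3 -0.1] centre [506.2 240.6]
d cm [-19.55   7.34  -0.5 ] w [-0.001  0.    -0.   ] n 4.176730361104172 0.004490434210199805 | now [498.7 310.5  65. ] t 2.8 F [ 0.2  0.1 -2.7] j6 2.13 az -0.0 gw 0.0113
```

{"api": "arm_command", "payload": {"increments": [{"dx": -1,"dy": 0.5,"dz": 0,"wx": 0,"wy": 0,"wz": 0,"grip": 0.6},{"dx": -3,"dy": 2,"dz": 0,"wx": 0,"wy": 0,"wz": 0,"grip": 0.6},{"dx": -6,"dy": 3.5,"dz": 0,"wx": 0,"wy": 0,"wz": 0,"grip": 0.6},{"dx": -9,"dy": 5,"dz": 0,"wx": 0,"wy": 0,"wz": 0,"grip": 0.6},{"dx": -12,"dy": 6.5,"dz": 0,"wx": 0,"wy": 0,"wz": 0,"grip": 0.6},{"dx": -15,"dy": 7.15,"dz": 0,"wx": 0,"wy": 0,"wz": 0,"grip": 0.6},{"dx": -17.5,"dy": 7.15,"dz": 0,"wx": 0,"wy": 0,"wz": 0,"grip": 0.6},{"dx": -19,"dy": 7.15,"dz": 0,"wx": 0,"wy": 0,"wz": 0,"grip": 0.6},{"dx": -19.4,"dy": 7.15,"dz": 0,"wx": 0,"wy": 0,"wz": 0,"grip": 0.6},{"dx": -19.4,"dy": 7.15,"dz": 0,"wx": 0,"wy": 0,"wz": 0,"grip": 0.6}]}}

```text
clock: 3.8
eef_pos: [0.5703, 0.1164, 0.0652]
tool_rot: [0.707, 0.707, 0.0, -0.0]
ft_force: [0.8, 0.7, -2.2]
grip_width: 0.0115
grasp_force: 59.2
```

```bash
python3 mug.py 3 570.5 56 114
python3 - <<'E'
import cv2,numpy as np
a=cv2.imread('pics/scene3.png');b=cv2.imread('pics/top3.png')
t=lambda i,x,y:cv2.resize(i[y:y+120,x:x+80],(400,600))
cv2.imwrite('pics/c3.png',np.hstack([t(a,235,130),t(b,250,140)]))
E
```

```text
eef [570.3 116.4  65.2] gw 0.011524648526130813 F [ 0.8  0.7 -2.2]
top 83 rim z 111.1 tilt deg [ 0.8 -0.8] centre [568.2  56.2]
scene 345 rim z 109.3 tilt deg [-0.1 -0. ] centre [576.2  50.2]
```

View pics/c3.png

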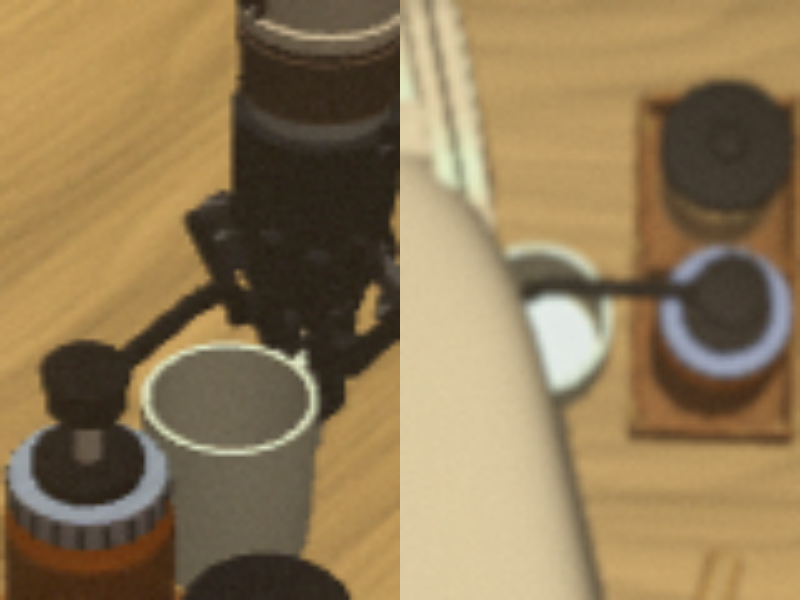

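The mug hangs level behind and below the spout in the scene crop (rim centre about (281,210)), and in the top view the spout tube ends over its mouth. Lowering it now.

{"api": "arm_command", "payload": {"increments": [{"dx": 0,"dy": 0,"dz": 0.7,"wx": 0,"wy": 0,"wz": 0,"grip": 0.6},{"dx": 0,"dy": 0,"dz": 1.3,"wx": 0,"wy": 0,"wz": 0,"grip": 0.6},{"dx": 0,"dy": 0,"dz": 1.7,"wx": 0,"wy": 0,"wz": 0,"grip": 0.6},{"dx": 0,"dy": 0,"dz": 1.9,"wx": 0,"wy": 0,"wz": 0,"grip": 0.6},{"dx": 0,"dy": 0,"dz": 2.0,"wx": 0,"wy": 0,"wz": 0,"grip": 0.6},{"dx": 0,"dy": 0,"dz": 2.0,"wx": 0,"wy": 0,"wz": 0,"grip": 0.6}]}}

```text
clock: 4.5
eef_pos: [0.57, 0.1175, 0.0465]
tool_rot: [0.707, 0.707, 0.0, -0.0]
ft_force: [-4.4, 0.9, 7.0]
grip_width: 0.0111
grasp_force: 60.5
```

```bash
python3 mug.py 4 570.5 56 95
```

```text
eef [570.  117.5  46.5] gw 0.011101797846517053 F [-4.4  0.9  7. ]
top 83 rim z 93.1 tilt deg [ 0.6 -1.2] centre [567.8  57.3]
scene 324 rim z 90.6 tilt deg [-0.2 -0.1] centre [575.6  50.9]
```

{"api": "arm_command", "payload": {"increments": [{"dx": 0,"dy": 0,"dz": 0,"wx": 0,"wy": 0,"wz": 0,"grip": 4},{"dx": 0,"dy": 0,"dz": 0,"wx": 0,"wy": 0,"wz": 0,"grip": 4},{"dx": 0,"dy": 0,"dz": 0,"wx": 0,"wy": 0,"wz": 0,"grip": 4},{"dx": 0,"dy": 0,"dz": -1,"wx": 0,"wy": 0,"wz": 0,"grip": 4},{"dx": 0.5,"dy": 0,"dz": -3,"wx": 0,"wy": 0,"wz": 0,"grip": 4},{"dx": 2,"dy": 0,"dz": -6,"wx": 0,"wy": 0,"wz": 0,"grip": 4},{"dx": 4,"dy": 0,"dz": -10,"wx": 0,"wy": 0,"wz": 0,"grip": 4},{"dx": 5,"dy": 0,"dz": -14,"wx": 0,"wy": 0,"wz": 0,"grip": 4},{"dx": 6,"dy": 0,"dz": -19,"wx": 0,"wy": 0,"wz": 0,"grip": 4},{"dx": 6,"dy": 0,"dz": -23,"wx": 0,"wy": 0,"wz": 0,"grip": 4}]}}

```text
clock: 5.6
eef_pos: [0.5704, 0.1779, 0.2787]
tool_rot: [0.707, 0.708, 0.001, 0.0]
ft_force: [0.9, -0.1, -0.2]
grip_width: 0.0401
grasp_force: 0.0
```

```bash
python3 go.py 420 -60 275 20;python3 go.py 497 -325 150 70
```

```text
d cm [-23.77 -15.08   0.31] w [ 0.003 -0.001 -0.347] n 5.629429632533752 2.3166509155607926 | now [570.4 177.9 278.7] t 5.6 F [ 0.9 -0.1 -0.2] j6 1.87 az 0.1 gw 0.0401
d cm [-50.29  -7.45  12.8 ] w [ 3.00e-03  1.00e-03 -1.22e+00] n 10.485643675453634 8.134363481505043 | now [570.4 177.9 278.7] t 5.6 F [ 0.9 -0.1 -0.2] j6 1.87 az 0.1 gw 0.0401
```

{"api": "arm_command", "payload": {"increments": [{"dx": -3,"dy": -2,"dz": 0,"wx": 0,"wy": 0,"wz": -0.1,"grip": 4},{"dx": -7,"dy": -5,"dz": 0,"wx": 0,"wy": 0,"wz": -0.2,"grip": 4},{"dx": -11,"dy": -8,"dz": 0,"wx": 0,"wy": 0,"wz": -0.3,"grip": 4},{"dx": -15,"dy": -10,"dz": 0,"wx": 0,"wy": 0,"wz": -0.4,"grip": 4},{"dx": -19,"dy": -12,"dz": 0,"wx": 0,"wy": 0,"wz": -0.5,"grip": 4},{"dx": -24,"dy": -13,"dz": 0,"wx": 0,"wy": 0,"wz": -0.6,"grip": 4},{"dx": -28,"dy": -13,"dz": 0,"wx": 0,"wy": 0,"wz": -0.7,"grip": 4},{"dx": -32,"dy": -13,"dz": 1,"wx": 0,"wy": 0,"wz": -0.8,"grip": 4},{"dx": -36,"dy": -12,"dz": 2,"wx": 0,"wy": 0,"wz": -0.92,"grip": 4},{"dx": -40,"dy": -11,"dz": 4,"wx": 0,"wy": 0,"wz": -1.05,"grip": 4}]}}

```text
clock: 6.6
eef_pos: [0.4612, -0.2257, 0.2374]
tool_rot: [0.255, 0.967, -0.0, 0.003]
ft_force: [1.7, -0.8, 0.3]
grip_width: 0.04
grasp_force: 0.0
```

```bash
python3 go.py 497 -325 110 71;python3 go.py 497 -325 70 71; python3 mug.py 5 570.5 56 95
```

```text
d cm [-7.95 -6.88 12.78] w [-0.     0.005 -0.185] n 3.3089605225647567 1.231631418140278 | now [ 461.2 -225.7  237.4] t 6.6 F [ 1.7 -0.8  0.3] j6 0.06 az 60.4 gw 0.04
d cm [-7.93 -6.88 16.78] w [-0.     0.005 -0.185] n 3.9580389546171952 1.231631418140278 | now [ 461.2 -225.7  237.4] t 6.6 F [ 1.7 -0.8  0.3] j6 0.06 az 60.4 gw 0.04
eef [ 461.2 -225.7  237.4] gw 0.04001349288697061 F [ 1.7 -0.8  0.3]
top 159 rim z 92.5 tilt deg [-0.1 -0.7] centre [568.2  56.7]
scene 314 rim z 90.7 tilt deg [0.1 0.3] centre [575.9  50.2]
```

{"api": "arm_command", "payload": {"increments": [{"dx": -3,"dy": -3,"dz": 3,"wx": 0,"wy": 0,"wz": -0.1,"grip": 4},{"dx": -6,"dy": -5,"dz": 7,"wx": 0,"wy": 0,"wz": -0.185,"grip": 4},{"dx": -7.5,"dy": -6.5,"dz": 11,"wx": 0,"wy": 0,"wz": -0.185,"grip": 4},{"dx": -7.9,"dy": -6.9,"dz": 15,"wx": 0,"wy": 0,"wz": -0.185,"grip": 4},{"dx": -7.9,"dy": -6.9,"dz": 16.5,"wx": 0,"wy": 0,"wz": -0.185,"grip": 4},{"dx": -7.9,"dy": -6.9,"dz": 16.5,"wx": 0,"wy": 0,"wz": -0.185,"grip": 4}]}}

```text
clock: 7.3
eef_pos: [0.4925, -0.3209, 0.0674]
tool_rot: [0.168, 0.986, 0.001, -0.003]
ft_force: [-0.9, 0.3, -0.6]
grip_width: 0.0402
grasp_force: 0.0
```

```bash
python3 go.py 497 -325 20 71
python3 - <<'E'
from h import *
for n in('top','scene'): cap(n,n+'6')
a=cv2.imread('pics/scene6.png');b=cv2.imread('pics/top6.png')
t=lambda i,x,y:cv2.resize(i[y:y+90,x:x+60],(400,600))
cv2.imwrite('pics/c6.png',np.hstack([t(a,95,265),t(b,380,200)]))
E
```

```text
d cm [-0.6  -0.25  4.74] w [ 0.002 -0.007 -0.005] n 0.9565299850534142 0.057422868978040345 | now [ 492.5 -320.9   67.4] t 7.3 F [-0.9  0.3 -0.6] j6 -0.24 az 70.7 gw 0.0402
```

View pics/c6.png

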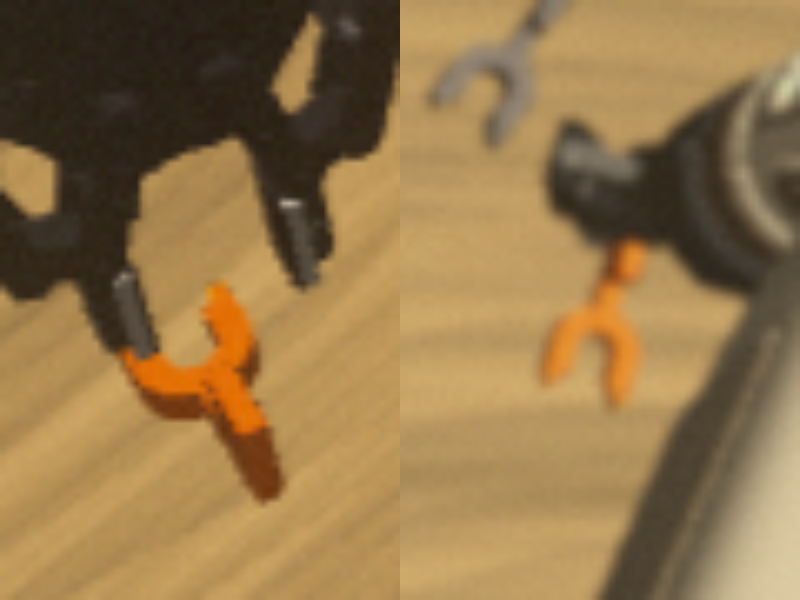

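The fingers straddle the tab in the scene crop (tips at about (116,318) and (141,308)), and the grey clip is clear at (394,215) in the top view. Going down with a narrower opening.

{"api": "arm_command", "payload": {"increments": [{"dx": -0.4,"dy": -0.2,"dz": 1.5,"wx": 0,"wy": 0,"wz": 0,"grip": 3.2},{"dx": -0.6,"dy": -0.25,"dz": 3,"wx": 0,"wy": 0,"wz": 0,"grip": 3.2},{"dx": -0.6,"dy": -0.25,"dz": 4.5,"wx": 0,"wy": 0,"wz": 0,"grip": 3.2},{"dx": -0.6,"dy": -0.25,"dz": 5.2,"wx": 0,"wy": 0,"wz": 0,"grip": 3.2},{"dx": -0.6,"dy": -0.25,"dz": 5.7,"wx": 0,"wy": 0,"wz": 0,"grip": 3.2},{"dx": -0.6,"dy": -0.25,"dz": 5.7,"wx": 0,"wy": 0,"wz": 0,"grip": 3.2}]}}

```text
clock: 8.0
eef_pos: [0.4991, -0.3265, 0.0126]
tool_rot: [0.167, 0.986, 0.0, -0.001]
ft_force: [0.6, 0.7, 0.3]
grip_width: 0.032
grasp_force: 0.0
```

```bash
python3 go.py 497 -325 9 71
```

```text
d cm [0.24 0.08 0.36] w [ 0.    -0.001 -0.004] n 0.08775022707047021 0.028840949459949874 | now [ 499.1 -326.5   12.6] t 8.0 F [0.6 0.7 0.3] j6 -0.24 az 70.8 gw 0.032
```

{"api": "arm_command", "payload": {"increments": [{"dx": 0.1,"dy": 0.05,"dz": 0.2,"wx": 0,"wy": 0,"wz": 0,"grip": 3.2},{"dx": 0.1,"dy": 0.05,"dz": 0.2,"wx": 0,"wy": 0,"wz": 0,"grip": 0.4},{"dx": 0.1,"dy": 0.05,"dz": 0.2,"wx": 0,"wy": 0,"wz": 0,"grip": 0.4},{"dx": 0.1,"dy": 0.05,"dz": 0.2,"wx": 0,"wy": 0,"wz": 0,"grip": 0.4},{"dx": 0.1,"dy": 0.05,"dz": 0.2,"wx": 0,"wy": 0,"wz": 0,"grip": 0.4},{"dx": 0.1,"dy": 0.05,"dz": 0.2,"wx": 0,"wy": 0,"wz": 0,"grip": 0.4}]}}

```text
clock: 8.6
eef_pos: [0.4991, -0.3263, 0.0119]
tool_rot: [0.167, 0.986, -0.0, 0.001]
ft_force: [0.3, 0.1, 2.9]
grip_width: 0.0077
grasp_force: 60.5
```

```bash
python3 go.py 497 -325 160 71
```

```text
d cm [  0.22   0.05 -14.81] w [-0.     0.001 -0.004] n 2.962235210068994 0.029375486436929693 | now [ 499.1 -326.3   11.9] t 8.6 F [0.3 0.1 2.9] j6 -0.24 az 70.8 gw 0.0077
```

{"api": "arm_command", "payload": {"increments": [{"dx": 0,"dy": 0,"dz": -1,"wx": 0,"wy": 0,"wz": 0,"grip": 0.4},{"dx": 0,"dy": 0,"dz": -3,"wx": 0,"wy": 0,"wz": 0,"grip": 0.4},{"dx": 0,"dy": 0,"dz": -6,"wx": 0,"wy": 0,"wz": 0,"grip": 0.4},{"dx": 0,"dy": 0,"dz": -10,"wx": 0,"wy": 0,"wz": 0,"grip": 0.4},{"dx": 0,"dy": 0,"dz": -14,"wx": 0,"wy": 0,"wz": 0,"grip": 0.4},{"dx": 0,"dy": 0,"dz": -15,"wx": 0,"wy": 0,"wz": 0,"grip": 0.4},{"dx": 0,"dy": 0,"dz": -15,"wx": 0,"wy": 0,"wz": 0,"grip": 0.4}]}}

```text
clock: 9.3
eef_pos: [0.4999, -0.3269, 0.1642]
tool_rot: [0.167, 0.986, -0.001, 0.002]
ft_force: [0.1, -0.0, -0.1]
grip_width: 0.0081
grasp_force: 60.0
```

```bash
python3 go.py 570.5 -170 165 0
```

```text
d cm [-1.49 17.14 -0.1 ] w [0.002 0.005 1.235] n 3.4402979344063915 8.233107177178097 | now [ 499.9 -326.9  164.2] t 9.3 F [ 0.1 -0.  -0.1] j6 -0.24 az 70.8 gw 0.0081
```

{"api": "arm_command", "payload": {"increments": [{"dx": 0,"dy": 1,"dz": 0,"wx": 0,"wy": 0,"wz": 0.13,"grip": 0.4},{"dx": -0.2,"dy": 3,"dz": 0,"wx": 0,"wy": 0,"wz": 0.26,"grip": 0.4},{"dx": -0.4,"dy": 5,"dz": 0,"wx": 0,"wy": 0,"wz": 0.39,"grip": 0.4},{"dx": -0.6,"dy": 7,"dz": 0,"wx": 0,"wy": 0,"wz": 0.53,"grip": 0.4},{"dx": -0.8,"dy": 9,"dz": 0,"wx": 0,"wy": 0,"wz": 0.67,"grip": 0.4},{"dx": -1,"dy": 11,"dz": 0,"wx": 0,"wy": 0,"wz": 0.81,"grip": 0.4},{"dx": -1.2,"dy": 13,"dz": 0,"wx": 0,"wy": 0,"wz": 0.95,"grip": 0.4},{"dx": -1.4,"dy": 15,"dz": 0,"wx": 0,"wy": 0,"wz": 1.09,"grip": 0.4},{"dx": -1.5,"dy": 16.5,"dz": 0,"wx": 0,"wy": 0,"wz": 1.2,"grip": 0.4},{"dx": -1.5,"dy": 17.1,"dz": -0.1,"wx": 0,"wy": 0,"wz": 1.235,"grip": 0.4}]}}

```text
clock: 10.3
eef_pos: [0.5681, -0.1675, 0.1595]
tool_rot: [0.707, 0.707, -0.001, -0.002]
ft_force: [0.2, 0.0, -0.8]
grip_width: 0.0073
grasp_force: 60.0
```

{"api": "arm_command", "payload": {"increments": [{"dx": 0,"dy": 0,"dz": 0,"wx": 0,"wy": 0,"wz": 0,"grip": 0.4},{"dx": 0,"dy": 0,"dz": 0,"wx": 0,"wy": 0,"wz": 0,"grip": 0.4},{"dx": 0,"dy": 0,"dz": 0,"wx": 0,"wy": 0,"wz": 0,"grip": 0.4}]}}

```text
clock: 10.6
eef_pos: [0.5684, -0.1698, 0.1613]
tool_rot: [0.707, 0.707, -0.001, -0.001]
ft_force: [-0.2, 0.6, -0.8]
grip_width: 0.0076
grasp_force: 60.0
```

```bash
python3 go.py 570.5 -150 162 0
cat > clip.py <<'E'
from h import *; import sys
tag=sys.argv[1]
def f(P): r=cv2.minAreaRect(P.astype(np.float32)); return np.round(r[0],1),np.round(r[1],1),round(r[2],1)
o=monitor.get_obs(); T=o['eef_pos']*1000; u=T[2]-11.9; print('tcp',T.round(1),'F',o['ft_force'].round(1))
for n in('top','scene'):
    im,d=cap(n,n+tag); W=world(n,d)*1000; x,y,z=np.moveaxis(W,-1,0); H,S,V=np.moveaxis(cv2.cvtColor(im,cv2.COLOR_RGB2HSV).astype(int),-1,0)
    cl=(np.hypot(x-T[0],y-T[1])<90)&(H<17)&(S>190)&(V>120)&(z>u-8)&(z<u+45)
    lo=cl&(abs(z-u-12)<6); P=cast(n,pix(lo),(u+12)/1000)
    print(n,cl.sum(),'fork z',np.median(z[lo]).round(1),'rect',f(P),'min',P.min(0).round(1),'max',P.max(0).round(1))
    A=np.c_[x[lo],y[lo],np.ones(lo.sum())]; print('  tilt',np.degrees(np.linalg.lstsq(A,z[lo],rcond=None)[0][:2]).round(1))
    dk=(V<95)&(S<140)
    p=cast(n,pix((np.hypot(x-570,y+44)<26)&(abs(z-190)<7)&dk),.192); print('  head', len(p), p.mean(0).round(1),f(p))
    p=cast(n,pix((np.hypot(x-572,y+44)<40)&(abs(z-138)<5)&(S<90)&(V>110)),.138); print('  lid', len(p), f(p))
    p=cast(n,pix((np.hypot(x-572,y+44)<30)&(abs(z-146)<4)&(V<95)),.146); print('  collar', len(p), f(p) if len(p)>4 else '')
E
python3 clip.py 7
python3 - <<'E'
import cv2,numpy as np
a=cv2.imread('pics/scene7.png');b=cv2.imread('pics/top7.png')
t=lambda i,x,y:cv2.resize(i[y:y+90,x:x+60],(400,600))
cv2.imwrite('pics/c7.png',np.hstack([t(a,210,170),t(b,295,160)]))
E
```

```text
d cm [ 1.98  0.21 -0.07] w [-0.002 -0.    -0.   ] n 0.39936650881440394 0.012788304751708836 | now [ 568.4 -169.8  161.3] t 10.6 F [-0.2  0.6 -0.8] j6 1.28 az -0.0 gw 0.0076
tcp [ 568.4 -169.8  161.3] F [-0.2  0.6 -0.8]
top 94 fork z 160.0 rect (array([ 567.6, -130.5]), array([30.9, 47.5]), 0.6) min [ 551.9 -154.3] max [ 582.9 -106.6]
  tilt [-2.5 -1.3]
  head 176 [568.3 -41.7] (array([568.6, -42.1]), array([35. , 33.6]), 44.7)
  lid 208 (array([569. , -42.5]), array([63., 67.]), 0.6)
  collar 84 (array([562.6, -38.2]), array([43.4, 30.3]), 63.3)
scene 99 fork z 160.6 rect (array([ 574.7, -143.5]), array([74.2, 16.3]), 68.3) min [ 568.5 -181. ] max [ 589.9 -107.9]
  tilt [ 1.2 -0.6]
  head 197 [574.8 -46.9] (array([575.1, -47.8]), array([34.3, 44.7]), 38.7)
  lid 210 (array([574., -44.]), array([65. , 63.1]), 40.8)
  collar 236 (array([574.8, -47. ]), array([45.7, 44.2]), 38.3)
```

View pics/c7.png

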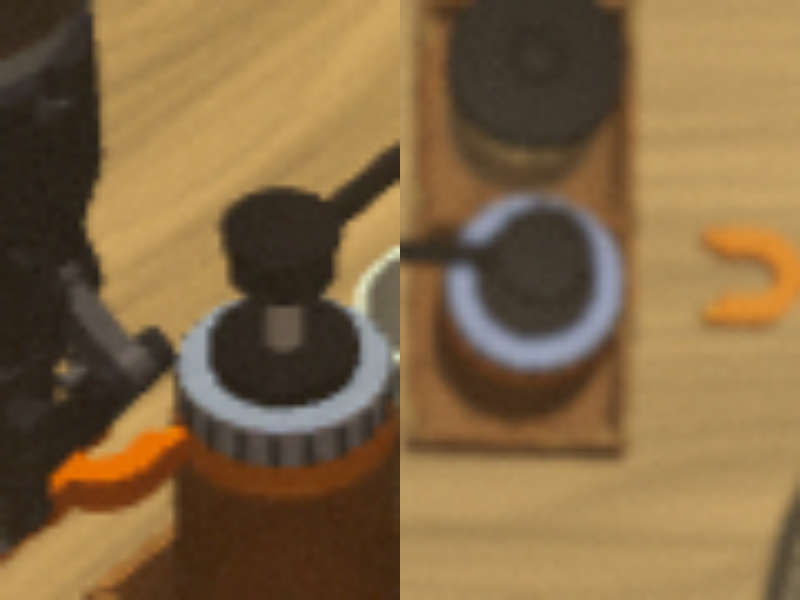

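The top crop shows the clip's slot (centre row about 201) lined up with the head and lid (rows 201–202). In the scene crop the clip hangs at collar height, left of the stem. I'll raise it 2–3 mm, centre it on x = 570 and advance.

{"api": "arm_command", "payload": {"increments": [{"dx": 0.5,"dy": 0.16,"dz": -0.25,"wx": 0,"wy": 0,"wz": 0,"grip": 0.4},{"dx": 1.2,"dy": 0.16,"dz": -0.25,"wx": 0,"wy": 0,"wz": 0,"grip": 0.4},{"dx": 2,"dy": 0.16,"dz": -0.25,"wx": 0,"wy": 0,"wz": 0,"grip": 0.4},{"dx": 2.8,"dy": 0.16,"dz": -0.25,"wx": 0,"wy": 0,"wz": 0,"grip": 0.4},{"dx": 3.6,"dy": 0.16,"dz": -0.25,"wx": 0,"wy": 0,"wz": 0,"grip": 0.4},{"dx": 4.2,"dy": 0.16,"dz": -0.25,"wx": 0,"wy": 0,"wz": 0,"grip": 0.4},{"dx": 4.2,"dy": 0.16,"dz": -0.25,"wx": 0,"wy": 0,"wz": 0,"grip": 0.4},{"dx": 4.2,"dy": 0.16,"dz": -0.25,"wx": 0,"wy": 0,"wz": 0,"grip": 0.4}]}}

```text
clock: 11.5
eef_pos: [0.5708, -0.1273, 0.1648]
tool_rot: [0.707, 0.707, -0.0, 0.0]
ft_force: [0.2, -0.2, 0.3]
grip_width: 0.0076
grasp_force: 60.0
```

```bash
python3 go.py 570 -88 163.5 0; python3 clip.py 8
```

```text
d cm [ 3.93 -0.08  0.13] w [0. 0. 0.] n 0.786813867448254 0.003689047707234144 | now [ 570.8 -127.3  164.8] t 11.5 F [ 0.2 -0.2  0.3] j6 1.35 az 0.0 gw 0.0076
tcp [ 570.8 -127.3  164.8] F [ 0.2 -0.2  0.3]
top 63 fork z 163.5 rect (array([570. , -88.5]), array([40.2, 33.5]), 89.6) min [ 553.4 -108.5] max [586.9 -68.3]
  tilt [ 2.  -0.2]
  head 177 [568.3 -41.5] (array([568.1, -41.7]), array([34.9, 35.2]), 46.0)
  lid 178 (array([568.7, -43. ]), array([64.7, 66.3]), 67.5)
  collar 80 (array([562.6, -38.2]), array([43.4, 30.3]), 63.3)
scene 82 fork z 164.0 rect (array([ 577.2, -100.9]), array([74.7, 15.8]), 68.1) min [ 570.6 -138.5] max [592.2 -65.1]
  tilt [ 3.9 -2. ]
  head 163 [574.5 -43.3] (array([575.6, -43.4]), array([34.2, 40.5]), 76.6)
  lid 127 (array([582.7, -44.7]), array([60.8, 46.7]), 73.4)
  collar 167 (array([576.3, -43.1]), array([41.9, 45.3]), 6.6)
```

{"api": "arm_command", "payload": {"increments": [{"dx": 0.2,"dy": -0.13,"dz": 0.1,"wx": 0,"wy": 0,"wz": 0,"grip": 0.4},{"dx": 0.6,"dy": -0.13,"dz": 0.1,"wx": 0,"wy": 0,"wz": 0,"grip": 0.4},{"dx": 1.0,"dy": -0.13,"dz": 0.1,"wx": 0,"wy": 0,"wz": 0,"grip": 0.4},{"dx": 1.4,"dy": -0.13,"dz": 0.1,"wx": 0,"wy": 0,"wz": 0,"grip": 0.4},{"dx": 1.8,"dy": -0.13,"dz": 0.1,"wx": 0,"wy": 0,"wz": 0,"grip": 0.4},{"dx": 1.8,"dy": -0.13,"dz": 0.1,"wx": 0,"wy": 0,"wz": 0,"grip": 0.4}]}}

```text
clock: 12.2
eef_pos: [0.5695, -0.1088, 0.1638]
tool_rot: [0.707, 0.707, 0.0, -0.0]
ft_force: [-0.5, 0.6, -0.4]
grip_width: 0.0077
grasp_force: 60.0
```

{"api": "arm_command", "payload": {"increments": [{"dx": 0.3,"dy": 0,"dz": 0,"wx": 0,"wy": 0,"wz": 0,"grip": 0.4},{"dx": 0.6,"dy": 0,"dz": 0,"wx": 0,"wy": 0,"wz": 0,"grip": 0.4},{"dx": 0.9,"dy": 0,"dz": 0,"wx": 0,"wy": 0,"wz": 0,"grip": 0.4},{"dx": 0.9,"dy": 0,"dz": 0,"wx": 0,"wy": 0,"wz": 0,"grip": 0.4}]}}

```text
clock: 12.6
eef_pos: [0.5695, -0.1001, 0.1638]
tool_rot: [0.707, 0.707, 0.0, -0.0]
ft_force: [-0.4, 0.6, -0.3]
grip_width: 0.008
grasp_force: 60.0
```

```bash
python3 go.py 569.5 -88 163.5 0
```

```text
d cm [1.21 0.   0.03] w [-0. -0.  0.] n 0.24240484191746448 0.0031098212101675327 | now [ 569.5 -100.1  163.8] t 12.6 F [-0.4  0.6 -0.3] j6 1.4 az 0.0 gw 0.008
```

{"api": "arm_command", "payload": {"increments": [{"dx": 0.3,"dy": 0,"dz": 0,"wx": 0,"wy": 0,"wz": 0,"grip": 0.4},{"dx": 0.6,"dy": 0,"dz": 0,"wx": 0,"wy": 0,"wz": 0,"grip": 0.4},{"dx": 0.9,"dy": 0,"dz": 0,"wx": 0,"wy": 0,"wz": 0,"grip": 0.4},{"dx": 1.0,"dy": 0,"dz": 0,"wx": 0,"wy": 0,"wz": 0,"grip": 0.4},{"dx": 1.0,"dy": 0,"dz": 0,"wx": 0,"wy": 0,"wz": 0,"grip": 0.4}]}}

```text
clock: 13.1
eef_pos: [0.5695, -0.0903, 0.1638]
tool_rot: [0.707, 0.707, 0.0, 0.0]
ft_force: [-0.4, 1.2, -0.7]
grip_width: 0.0079
grasp_force: 60.0
```

{"api": "arm_command", "payload": {"increments": [{"dx": 0.1,"dy": 0,"dz": 0,"wx": 0,"wy": 0,"wz": 0,"grip": 0.4},{"dx": 0.2,"dy": 0,"dz": 0,"wx": 0,"wy": 0,"wz": 0,"grip": 0.4},{"dx": 0.2,"dy": 0,"dz": 0,"wx": 0,"wy": 0,"wz": 0,"grip": 0.4}]}}

```text
clock: 13.4
eef_pos: [0.5694, -0.0885, 0.1638]
tool_rot: [0.707, 0.707, -0.0, -0.0]
ft_force: [-0.7, -0.7, -0.0]
grip_width: 0.0077
grasp_force: 60.0
```

{"api": "arm_command", "payload": {"increments": [{"dx": 0.1,"dy": 0,"dz": 0,"wx": 0,"wy": 0,"wz": 0,"grip": 0.4},{"dx": 0.1,"dy": 0,"dz": 0,"wx": 0,"wy": 0,"wz": 0,"grip": 0.4},{"dx": 0.1,"dy": 0,"dz": 0,"wx": 0,"wy": 0,"wz": 0,"grip": 0.4}]}}

```text
clock: 13.7
eef_pos: [0.5695, -0.0875, 0.1638]
tool_rot: [0.707, 0.707, 0.0, 0.0]
ft_force: [0.8, -0.4, -0.5]
grip_width: 0.0072
grasp_force: 60.0
```

{"api": "arm_command", "payload": {"increments": [{"dx": 0.1,"dy": 0,"dz": 0,"wx": 0,"wy": 0,"wz": 0,"grip": 0.4},{"dx": 0.1,"dy": 0,"dz": 0,"wx": 0,"wy": 0,"wz": 0,"grip": 0.4},{"dx": 0.1,"dy": 0,"dz": 0,"wx": 0,"wy": 0,"wz": 0,"grip": 0.4}]}}

```text
clock: 14.0
eef_pos: [0.5695, -0.0865, 0.1638]
tool_rot: [0.707, 0.707, -0.0, 0.0]
ft_force: [0.2, 0.2, -0.7]
grip_width: 0.0079
grasp_force: 60.0
```

{"api": "arm_command", "payload": {"increments": [{"dx": 0.1,"dy": 0,"dz": 0,"wx": 0,"wy": 0,"wz": 0,"grip": 0.4},{"dx": 0.1,"dy": 0,"dz": 0,"wx": 0,"wy": 0,"wz": 0,"grip": 0.4},{"dx": 0.1,"dy": 0,"dz": 0,"wx": 0,"wy": 0,"wz": 0,"grip": 0.4}]}}

```text
clock: 14.3
eef_pos: [0.5695, -0.0861, 0.1639]
tool_rot: [0.707, 0.707, -0.0, 0.0]
ft_force: [0.5, -2.9, -1.0]
grip_width: 0.0077
grasp_force: 60.0
```

{"api": "arm_command", "payload": {"increments": [{"dx": 0.1,"dy": 0,"dz": 0,"wx": 0,"wy": 0,"wz": 0,"grip": 0.4},{"dx": 0.1,"dy": 0,"dz": 0,"wx": 0,"wy": 0,"wz": 0,"grip": 0.4},{"dx": 0.1,"dy": 0,"dz": 0,"wx": 0,"wy": 0,"wz": 0,"grip": 0.4}]}}

```text
clock: 14.6
eef_pos: [0.5694, -0.086, 0.164]
tool_rot: [0.708, 0.707, -0.001, 0.001]
ft_force: [-0.3, -5.1, 0.5]
grip_width: 0.0077
grasp_force: 60.1
```

{"api": "arm_command", "payload": {"increments": [{"dx": -0.28,"dy": 0,"dz": 0,"wx": 0,"wy": 0,"wz": 0,"grip": 0.4},{"dx": -0.28,"dy": 0,"dz": 0,"wx": 0,"wy": 0,"wz": 0,"grip": 0.4},{"dx": -0.28,"dy": 0,"dz": 0.2,"wx": 0,"wy": 0,"wz": 0,"grip": 0.4},{"dx": -0.28,"dy": 0,"dz": 0.4,"wx": 0,"wy": 0,"wz": 0,"grip": 0.4},{"dx": -0.28,"dy": 0,"dz": 0.45,"wx": 0,"wy": 0,"wz": 0,"grip": 0.4},{"dx": -0.28,"dy": 0,"dz": 0.45,"wx": 0,"wy": 0,"wz": 0,"grip": 0.4}]}}

```text
clock: 15.2
eef_pos: [0.5693, -0.0871, 0.159]
tool_rot: [0.707, 0.707, -0.0, -0.0]
ft_force: [0.0, 0.1, 0.2]
grip_width: 0.0077
grasp_force: 60.0
```

{"api": "arm_command", "payload": {"increments": [{"dx": 0,"dy": 0,"dz": 0.1,"wx": 0,"wy": 0,"wz": 0,"grip": 0.4},{"dx": 0,"dy": 0,"dz": 0.1,"wx": 0,"wy": 0,"wz": 0,"grip": 0.4},{"dx": 0,"dy": 0,"dz": 0.1,"wx": 0,"wy": 0,"wz": 0,"grip": 0.4}]}}

```text
clock: 15.5
eef_pos: [0.5695, -0.0873, 0.1583]
tool_rot: [0.707, 0.707, 0.0, -0.0]
ft_force: [0.1, -0.2, 0.6]
grip_width: 0.0081
grasp_force: 60.0
```

{"api": "arm_command", "payload": {"increments": [{"dx": 0,"dy": 0,"dz": 0.05,"wx": 0,"wy": 0,"wz": 0,"grip": 0.4},{"dx": 0,"dy": 0,"dz": 0.05,"wx": 0,"wy": 0,"wz": 0,"grip": 0.4},{"dx": 0,"dy": 0,"dz": 0.05,"wx": 0,"wy": 0,"wz": 0,"grip": 0.4}]}}

```text
clock: 15.8
eef_pos: [0.5695, -0.0873, 0.1579]
tool_rot: [0.707, 0.707, 0.0, 0.0]
ft_force: [-0.4, 0.5, 0.9]
grip_width: 0.0075
grasp_force: 60.1
```

{"api": "arm_command", "payload": {"increments": [{"dx": 0,"dy": 0,"dz": 0.05,"wx": 0,"wy": 0,"wz": 0,"grip": 0.4},{"dx": 0,"dy": 0,"dz": 0.05,"wx": 0,"wy": 0,"wz": 0,"grip": 0.4},{"dx": 0,"dy": 0,"dz": 0.05,"wx": 0,"wy": 0,"wz": 0,"grip": 0.4}]}}

```text
clock: 16.1
eef_pos: [0.5696, -0.0874, 0.1578]
tool_rot: [0.707, 0.707, 0.0, 0.0]
ft_force: [-0.9, 0.5, 4.8]
grip_width: 0.0076
grasp_force: 60.6
```

{"api": "arm_command", "payload": {"increments": [{"dx": 0,"dy": 0,"dz": 0.05,"wx": 0,"wy": 0,"wz": 0,"grip": 0.4},{"dx": 0,"dy": 0,"dz": 0.05,"wx": 0,"wy": 0,"wz": 0,"grip": 0.4},{"dx": 0,"dy": 0,"dz": 0.05,"wx": 0,"wy": 0,"wz": 0,"grip": 0.4}]}}

```text
clock: 16.4
eef_pos: [0.5696, -0.0874, 0.1577]
tool_rot: [0.707, 0.707, 0.0, 0.0]
ft_force: [-2.7, -1.7, 6.7]
grip_width: 0.0079
grasp_force: 61.1
```

{"api": "arm_command", "payload": {"increments": [{"dx": 0,"dy": 0,"dz": 0.05,"wx": 0,"wy": 0,"wz": 0,"grip": 0.4},{"dx": 0,"dy": 0,"dz": 0.05,"wx": 0,"wy": 0,"wz": 0,"grip": 0.4},{"dx": 0,"dy": 0,"dz": 0.05,"wx": 0,"wy": 0,"wz": 0,"grip": 0.4}]}}

```text
clock: 16.7
eef_pos: [0.5696, -0.0874, 0.1577]
tool_rot: [0.707, 0.707, 0.0, 0.001]
ft_force: [-3.1, -0.2, 8.7]
grip_width: 0.0075
grasp_force: 61.4
```

{"api": "arm_command", "payload": {"increments": [{"dx": 0,"dy": 0,"dz": -0.1,"wx": 0,"wy": 0,"wz": 0,"grip": 0.4},{"dx": 0,"dy": 0,"dz": -0.1,"wx": 0,"wy": 0,"wz": 0,"grip": 3},{"dx": 0,"dy": 0,"dz": -0.1,"wx": 0,"wy": 0,"wz": 0,"grip": 3},{"dx": 0,"dy": 0,"dz": -0.1,"wx": 0,"wy": 0,"wz": 0,"grip": 3},{"dx": -0.2,"dy": 0,"dz": -1.5,"wx": 0,"wy": 0,"wz": 0,"grip": 3},{"dx": -0.4,"dy": 0,"dz": -4,"wx": 0,"wy": 0,"wz": 0,"grip": 3},{"dx": -1,"dy": 0,"dz": -7,"wx": 0,"wy": 0,"wz": 0,"grip": 3},{"dx": -4,"dy": 0,"dz": -10,"wx": 0,"wy": 0,"wz": 0,"grip": 3},{"dx": -8,"dy": 0,"dz": -12,"wx": 0,"wy": 0,"wz": 0,"grip": 3},{"dx": -10,"dy": 0,"dz": -12,"wx": 0,"wy": 0,"wz": 0,"grip": 3}]}}

```text
clock: 17.7
eef_pos: [0.5709, -0.1902, 0.2799]
tool_rot: [0.708, 0.707, 0.001, 0.003]
ft_force: [1.3, 0.8, -0.5]
grip_width: 0.0297
grasp_force: 0.0
```

```bash
python3 clip.py 9; python3 mug.py 9b 570.5 56 95;python3 go.py 569.5 -43.5 215 0
python3 - <<'E'
import cv2,numpy as np
a=cv2.imread('pics/scene9.png');b=cv2.imread('pics/top9.png')
t=lambda i,x,y:cv2.resize(i[y:y+90,x:x+80],(400,450))
cv2.imwrite('pics/c9.png',np.hstack([t(a,220,170),t(b,275,160)]))
E
```

```text
tcp [ 570.9 -190.2  279.9] F [ 1.3  0.8 -0.5]
eef [ 570.1 -192.5  277.9] gw 0.030095671274470454 F [ 1.2 -0.6 -0.3]
top 157 rim z 92.4 tilt deg [-0.  -0.7] centre [568.2  56.7]
scene 304 rim z 90.9 tilt deg [-0.3 -0.2] centre [575.5  50.2]
d cm [ 1.449e+01 -1.000e-02  6.090e+00] w [-0.    -0.    -0.003] n 3.1441155623343686 0.017203775836661047 | now [ 569.3 -188.5  275.8] t 17.85 F [ 1.1  0.7 -0.6] j6 1.25 az -0.1 gw 0.03
  return _methods._mean(a, axis=axis, dtype=dtype,
  ret = ret.dtype.type(ret / rcount)
Traceback (most recent call last):
  File "clip.py", line 9, in <module>
    print(n,cl.sum(),'fork z',np.median(z[lo]).round(1),'rect',f(P),'min',P.min(0).round(1),'max',P.max(0).round(1))
                                                                          ~~~~~^^^
ValueError: zero-size array to reduction operation minimum which has no identity
[ WARN:0@0.022] global loadsave.cpp:275 findDecoder imread_('pics/scene9.png'): can't open/read file: check file path/integrity
Traceback (most recent call last):
TypeError: 'NoneType' object is not subscriptable
```

Run:
```python
import cv2,numpy as np
a=cv2.imread('pics/scene9b.png');b=cv2.imread('pics/top9b.png')
t=lambda i,x,y:cv2.resize(i[y:y+90,x:x+80],(400,450))
cv2.imwrite('pics/c9.png',np.hstack([t(a,220,170),t(b,275,160)]))
```

```text
(no output)
```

View pics/c9.png

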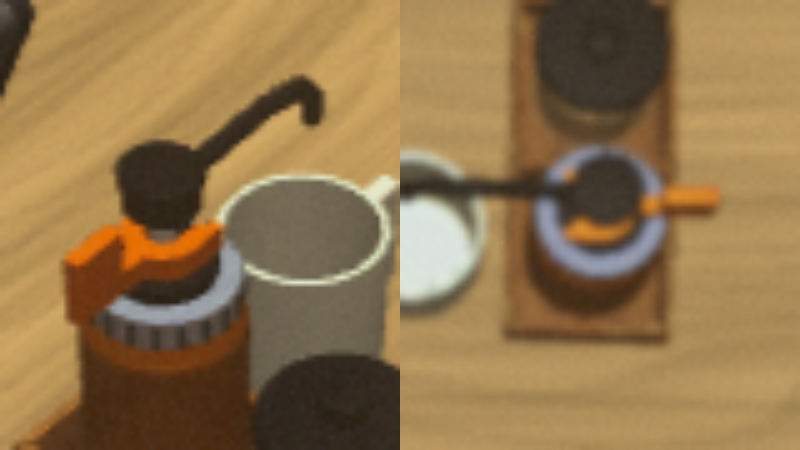

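The clip sits around the stem with the tab toward −y (scene about (236,225), top about (411,199)), and the mug stands under the spout. I'll check flatness and seating numerically before pressing.

```bash
cat > flat.py <<'E'
from h import *; import sys
for n in('top','scene'):
    z0=np.load(f'pics/{n}{sys.argv[1]}.npz'); im,d=z0['im'],z0['d']; W=world(n,d)*1000; x,y,z=np.moveaxis(W,-1,0); H,S,V=np.moveaxis(cv2.cvtColor(im,cv2.COLOR_RGB2HSV).astype(int),-1,0)
    c=(np.hypot(x-570,y+60)<60)&(H<17)&(S>190)&(V>150)&(z>146)
    f=c&(y>-68)&(z<166); t=c&(y<-70)&(z>172)
    print(n,'fork z front/back',[(int((f&s).sum()),np.median(z[f&s]).round(1)) for s in(y>-45,y<=-45)],'tab z',t.sum(),np.median(z[t]).round(1))
    P=cast(n,pix(t),.180); r=cv2.minAreaRect(P.astype(np.float32)); print('  tab',np.round(r[0],1),np.round(r[1],1),round(r[2],1),'fork max y',np.sort(cast(n,pix(f),.158)[:,1])[-3:].round(1))
    h=(np.hypot(x-570,y+44)<17)&(z>183)&(V<90); print('  head z',np.median(z[h]).round(1))
E
python3 flat.py 9b
```

```text
top fork z front/back [(17, np.float64(157.1)), (8, np.float64(156.6))] tab z 28 178.3
  tab [568.3 -83.2] [ 5.1 22.4] 0.6 fork max y [-28.5 -26.  -26. ]
  head z 190.8
scene fork z front/back [(31, np.float64(157.1)), (65, np.float64(157.1))] tab z 39 178.7
  tab [572.7 -86.6] [ 8.2 27.2] 0.5 fork max y [-27.9 -26.6 -25.4]
  head z 191.0
```

{"api": "arm_command", "payload": {"increments": [{"dx": 2,"dy": 0,"dz": 0,"wx": 0,"wy": 0,"wz": 0,"grip": 0},{"dx": 5,"dy": 0,"dz": 0,"wx": 0,"wy": 0,"wz": 0,"grip": 0},{"dx": 9,"dy": 0,"dz": 0.5,"wx": 0,"wy": 0,"wz": 0,"grip": 0},{"dx": 12,"dy": 0,"dz": 2,"wx": 0,"wy": 0,"wz": 0,"grip": 0},{"dx": 14,"dy": 0,"dz": 4,"wx": 0,"wy": 0,"wz": 0,"grip": 0},{"dx": 14.5,"dy": 0,"dz": 5.5,"wx": 0,"wy": 0,"wz": 0,"grip": 0},{"dx": 14.5,"dy": 0,"dz": 6.1,"wx": 0,"wy": 0,"wz": 0,"grip": 0},{"dx": 14.5,"dy": 0,"dz": 6.1,"wx": 0,"wy": 0,"wz": 0,"grip": 0},{"dx": 14.5,"dy": 0,"dz": 6.1,"wx": 0,"wy": 0,"wz": 0,"grip": 0}]}}

```text
clock: 18.75
eef_pos: [0.5696, -0.0424, 0.2157]
tool_rot: [0.707, 0.707, 0.0, 0.0]
ft_force: [0.9, -0.2, -0.3]
grip_width: -0.0003
grasp_force: 0.0
```

```bash
python3 go.py 569.5 -43.5 195 0
```

```text
d cm [-0.11 -0.01  2.07] w [ 0.  0. -0.] n 0.4146922740850635 0.002491313740785467 | now [569.6 -42.4 215.7] t 18.75 F [ 0.9 -0.2 -0.3] j6 1.5 az -0.0 gw -0.0003
```

{"api": "arm_command", "payload": {"increments": [{"dx": -0.1,"dy": 0,"dz": 1,"wx": 0,"wy": 0,"wz": 0,"grip": 0},{"dx": -0.1,"dy": 0,"dz": 2,"wx": 0,"wy": 0,"wz": 0,"grip": 0},{"dx": -0.1,"dy": 0,"dz": 2.4,"wx": 0,"wy": 0,"wz": 0,"grip": 0},{"dx": -0.1,"dy": 0,"dz": 2.7,"wx": 0,"wy": 0,"wz": 0,"grip": 0},{"dx": -0.1,"dy": 0,"dz": 3.0,"wx": 0,"wy": 0,"wz": 0,"grip": 0},{"dx": -0.1,"dy": 0,"dz": 3.3,"wx": 0,"wy": 0,"wz": 0,"grip": 0},{"dx": -0.1,"dy": 0,"dz": 3.5,"wx": 0,"wy": 0,"wz": 0,"grip": 0},{"dx": -0.1,"dy": 0,"dz": 3.5,"wx": 0,"wy": 0,"wz": 0,"grip": 0}]}}

```text
clock: 19.55
eef_pos: [0.5692, -0.0438, 0.1804]
tool_rot: [0.707, 0.707, -0.0, 0.0]
ft_force: [-2.6, -2.8, 5.2]
grip_width: -0.0001
grasp_force: 2.7
```

{"api": "arm_command", "payload": {"increments": [{"dx": 0,"dy": 0,"dz": 0.15,"wx": 0,"wy": 0,"wz": 0,"grip": 0},{"dx": 0,"dy": 0,"dz": 0.3,"wx": 0,"wy": 0,"wz": 0,"grip": 0},{"dx": 0,"dy": 0,"dz": 0.3,"wx": 0,"wy": 0,"wz": 0,"grip": 0}]}}

```text
clock: 19.85
eef_pos: [0.5692, -0.0438, 0.1781]
tool_rot: [0.707, 0.707, -0.0, 0.0]
ft_force: [-3.3, -2.9, 6.9]
grip_width: -0.0001
grasp_force: 3.6
```

Spring force so far is as expected (about 6.5 N at 14 mm). A bit more, until the stop shows.

{"api": "arm_command", "payload": {"increments": [{"dx": 0,"dy": 0,"dz": 0.1,"wx": 0,"wy": 0,"wz": 0,"grip": 0},{"dx": 0,"dy": 0,"dz": 0.1,"wx": 0,"wy": 0,"wz": 0,"grip": 0},{"dx": 0,"dy": 0,"dz": 0.1,"wx": 0,"wy": 0,"wz": 0,"grip": 0}]}}

```text
clock: 20.15
eef_pos: [0.5693, -0.0438, 0.178]
tool_rot: [0.707, 0.707, -0.0, 0.001]
ft_force: [-5.1, -2.4, 11.1]
grip_width: -0.0001
grasp_force: 5.6
```

{"api": "arm_command", "payload": {"increments": [{"dx": 0,"dy": 0,"dz": 0.1,"wx": 0,"wy": 0,"wz": 0,"grip": 0},{"dx": 0,"dy": 0,"dz": 0.1,"wx": 0,"wy": 0,"wz": 0,"grip": 0},{"dx": 0,"dy": 0,"dz": 0.1,"wx": 0,"wy": 0,"wz": 0,"grip": 0}]}}

```text
clock: 20.45
eef_pos: [0.5693, -0.0438, 0.178]
tool_rot: [0.707, 0.707, 0.0, 0.001]
ft_force: [-7.7, -1.3, 15.5]
grip_width: 0.0001
grasp_force: 7.7
```

Firmly on the clip at 178.0 mm (14 mm of travel). Letting it come back up slowly, then withdrawing.

{"api": "arm_command", "payload": {"increments": [{"dx": 0,"dy": 0,"dz": -0.2,"wx": 0,"wy": 0,"wz": 0,"grip": 0},{"dx": 0,"dy": 0,"dz": -0.5,"wx": 0,"wy": 0,"wz": 0,"grip": 0},{"dx": 0,"dy": 0,"dz": -0.9,"wx": 0,"wy": 0,"wz": 0,"grip": 0},{"dx": 0,"dy": 0,"dz": -1.3,"wx": 0,"wy": 0,"wz": 0,"grip": 0},{"dx": 0,"dy": 0,"dz": -1.8,"wx": 0,"wy": 0,"wz": 0,"grip": 0},{"dx": 0,"dy": 0,"dz": -3,"wx": 0,"wy": 0,"wz": 0,"grip": 0},{"dx": 0,"dy": 0,"dz": -5,"wx": 0,"wy": 0,"wz": 0,"grip": 0},{"dx": -3,"dy": -1,"dz": -8,"wx": 0,"wy": 0,"wz": 0,"grip": 0},{"dx": -8,"dy": -3,"dz": -10,"wx": 0,"wy": 0,"wz": 0,"grip": 0},{"dx": -12,"dy": -5,"dz": -11,"wx": 0,"wy": 0,"wz": 0,"grip": 0}]}}

```text
clock: 21.45
eef_pos: [0.5218, -0.1608, 0.2865]
tool_rot: [0.706, 0.708, 0.001, 0.001]
ft_force: [0.4, -0.9, -0.3]
grip_width: 0.0001
grasp_force: 0.0
```

{"api": "arm_command", "payload": {"increments": [{"dx": -4,"dy": -2,"dz": 0,"wx": 0,"wy": 0,"wz": 0,"grip": 0},{"dx": -5,"dy": -3,"dz": 0,"wx": 0,"wy": 0,"wz": 0,"grip": 0},{"dx": -5,"dy": -3,"dz": 0,"wx": 0,"wy": 0,"wz": 0,"grip": 0},{"dx": -5,"dy": -3,"dz": 0,"wx": 0,"wy": 0,"wz": 0,"grip": 0},{"dx": -5,"dy": -3,"dz": 0,"wx": 0,"wy": 0,"wz": 0,"grip": 0}]}}

```text
clock: 21.95
eef_pos: [0.4915, -0.2093, 0.2843]
tool_rot: [0.706, 0.708, 0.0, -0.0]
ft_force: [-0.4, 0.7, 0.2]
grip_width: 0.0001
grasp_force: 0.0
```

```bash
python3 mug.py 10 570.5 56 95; python3 flat.py 10
```

```text
eef [ 491.5 -209.3  284.3] gw 0.00014706504621693635 F [-0.4  0.7  0.2]
top 156 rim z 92.9 tilt deg [-0.1 -0. ] centre [568.2  56.8]
scene 300 rim z 90.9 tilt deg [0.1 0.2] centre [575.4  50.3]
top fork z front/back [(14, np.float64(155.2)), (8, np.float64(157.6))] tab z 26 179.4
  tab [568.3 -83.2] [ 5.1 22.4] 0.6 fork max y [-31.1 -28.5 -26. ]
  head z 190.7
scene fork z front/back [(32, np.float64(156.8)), (64, np.float64(157.0))] tab z 39 178.9
  tab [572.7 -86.6] [ 8.2 27.2] 0.5 fork max y [-27.9 -26.6 -25.4]
  head z 191.1
```

View pics/scene10.png

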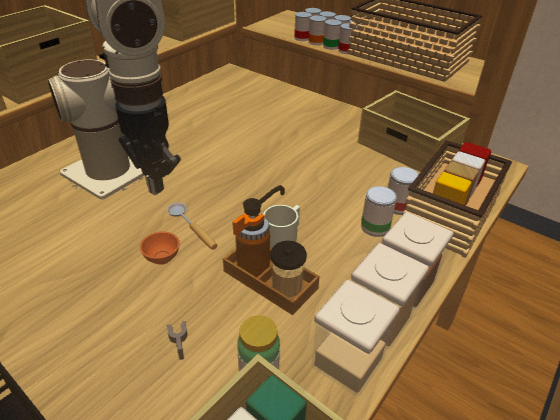

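The clip is on the stem at (247,222), the mug stands at (281,225) under the spout, and the head is back up (z about 191 mm). Everything else is where it was and the arm is clear, so I'm handing in.

```bash
python3 -c "from workcell import job; print(job.job_done())"
```

```text
the job is handed in; nothing more can be done
None
```

The pump was pressed once to the clip's stop (14 mm) and came back fully up, with the orange clip home on the stem, the mug under the spout and the job handed in at about 22 s.

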